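Shut and lock the valet box's ring tray

TASK

Shut the black valet box: push its ring tray fully home, then turn the steel latch lever on top clockwise (seen from above) until it clicks past its detent into the locked position, with the claw in front of the tray's stud. Leave the lever there, and do not knock over or shift the cologne bottles and the other things on the dresser.

Things in the scene. Friction and masses are not known exactly. Their poses are not given: they have to be found in the camera images.
- valet: Black plastic valet box fixed to the dresser, 180 mm deep (x) by 220 mm wide (y) by 85 mm tall. Origin at the centre of its underside; its -x side is the open front from which the ring tray slides, z up.
- tray (a joint): How far the ring tray is pulled out along the box's own -x, in m: 0 = fully home, up to 0.09. It slides against about 1.2 N of friction plus light damping and stays where it is left.
- tray_front (a point): Centre of the outer face of the ring tray's front panel (panel 216 mm wide, 12 mm thick, from 4 to 82 mm above the dresser, this point 43 mm up). Pushing it along the box's +x slides the tray home; home, this face stands 12 mm in front of the box's front edge (102 mm from the box's origin).
- tray_stud (a point): Top of the steel stud (12 mm diameter, its top 104 mm above the dresser) standing on the middle of the tray's front panel; the latch's claw catches in front of it. With the latch at lock, the claw blocks the tray, so turn it only when the tray is home.
- latch (a joint): Angle of the steel turn latch on the box's top, rad; it grows clockwise seen from above: 0 = open, 1.3 = locked, with a stop at each. An over-centre spring detent (hump at 0.65) holds it against either stop: turning takes about 0.25 N m up to the hump. Let go before the hump it springs back to 0; past it, it snaps on by itself to 1.3.
- latch_hub (a point): On the latch's vertical turning axis, centre of the top of its round hub (44 mm diameter, from 85 to 115 mm above the dresser; axis 30 mm in front of the box's origin).
- lever_push (a point): Point half-way up the latch's lever, 65 mm from the axis, 107.5 mm above the dresser. The lever is an upright steel fin, 12 mm thick, running straight from the hub to 90 mm from the axis, 90 to 125 mm above the dresser (5 mm clear of the box top). Locked it points along the box's +x (to the back); open, 1.3 rad anticlockwise of that (towards the bottles).
- claw (a point): Middle of the latch's hooked claw, on the other side of the hub from the lever and turning with it: 80 mm from the axis, reaching to 86 mm, 90 to 102 mm above the dresser. Locked, it lies in front of the tray's stud with about 3 mm play.
- glasses_case: Brown glasses case, 155 by 60 by 42 mm, right of the valet box, bystander; origin under its centre.
- hairbrush: Wooden hairbrush, about 215 mm long, 24 mm tall, bystander; origin on its underside.
- cologne1: Cologne bottle, shortest (74 mm tall, square, 50 mm), loose in a fixed white ceramic tray (90 by 440 mm, 16 mm tall) left of the valet box; a bystander. Origin at the centre of its underside.
- cologne2: Cologne bottle, second (94 mm tall, round, 52 mm), loose in a fixed white ceramic tray (90 by 440 mm, 16 mm tall) left of the valet box; a bystander. Origin at the centre of its underside.
- cologne3: Cologne bottle, middle (110 mm tall, square, 52 mm), loose in a fixed white ceramic tray (90 by 440 mm, 16 mm tall) left of the valet box; a bystander. Origin at the centre of its underside.
- cologne4: Cologne bottle, fourth (122 mm tall, round, 50 mm), loose in a fixed white ceramic tray (90 by 440 mm, 16 mm tall) left of the valet box; a bystander. Origin at the centre of its underside.
- cologne5: Cologne bottle, tallest (136 mm tall, square, 56 mm), next to the valet box, loose in a fixed white ceramic tray (90 by 440 mm, 16 mm tall) left of the valet box; a bystander. Origin at the centre of its underside.

How it is judged:
On the way, in this order (a step that is already met when the one before it is completed fails the run):
1. the ring tray is fully home while the latch is still open (value of joint tray below 0.005 m and value of joint latch below 0.4 rad), for 0.2 s.
2. the latch has clicked past its detent into the locked position with the tray home (value of joint tray below 0.005 m and value of joint latch above 1.2 rad), for 0.2 s.
At the end, for the whole second after the job is handed in: The ring tray is within 5 mm of fully home and the latch rests locked, beyond 1.2 rad (1.3 is the locked stop) (all of step 2 and velocity of joint latch between -0.1 and 0.1 rad/s); the robot touches nothing.
It fails at once if a cologne bottle or another bystander is shifted more than 25 mm or tipped over (distance of any of cologne1, cologne2, cologne3, cologne4, cologne5, glasses_case, hairbrush from where it was at the start of the episode above 0.025 m or angle between any of cologne1, cologne2, cologne3, cologne4, cologne5, glasses_case, hairbrush's own z axis and vertical above 0.5 rad).
It also fails if it takes over 43 s, if anything falls off the work surface, if the arm or the gripper's body presses on something with over 40 N, if the wrist force passes 120 N, or if a joint passes its speed limit or range.

ROBOT

A 7-joint arm with a two-finger parallel gripper is mounted at the origin on the work surface. World frame = base frame: x ahead of the robot, y to its left, z up, the work surface at z = 0. Lengths are in m, angles in rad, forces in N, time in s.
With the tool pointing down it reaches from about 0.4 to 0.9 m from the base axis. Payload 5.5 kg.
Tool frame: the origin (TCP) lies where the fingers leave the gripper's body, on its centre line; the fingertips stand 66 mm ahead of it and the grasp point (between the pads) lies 47 mm ahead of it; z points along the fingers, y is the direction in which the jaws open and shut (so a half turn about z gives the same grasp; the last joint's range is limited). The gripper opens to 92 mm and grips with 3 to 60 N. Pads are 19 mm wide; open, the fingers measure 130 mm over their backs; the gripper's body (75 mm by 190 mm) begins 47 mm behind the grasp point.
Start: joints at [-0.989, 0.501, -0.427, 1.55, 0.221, 1.138, -0.21], TCP at [0.204, 0.617, 0.292] pointing down, gripper open.
Joint ranges: [-2.88, 2.88], [-0.31, 2.03], [-1.54, 1.56], [0.2, 2.42], [-1.41, 4.55], [0.19, 2.02], [-2.57, 2.57]. Speed limits (rad/s): [2.57, 2.57, 3.14, 3.14, 3.14, 3.14, 3.14].

INTERFACE

Orientations are given as a unit quaternion [x, y, z, w].
In Python, from station import robot gives the robot as it stands.
- The arm moves only by the tool play_rows, never from a script. Its argument "increments" is text: rows parted by semicolons, each of 6 numbers parted by spaces: the shift along the tool's x, y, z in m, then the turn, a rotation vector about the tool's x, y, z in degrees. In form: x y z rx ry rz; .... A call has 1 to 20 rows; each row shifts and turns the pose as measured when the row begins, along the tool's axes as they then stand; what a row does not reach is not made up. A row lasts 1/10 s, in which the tool goes at most 50 mm and 8.59 degrees, less where a joint would pass 70% of its speed; a pose out of reach is approached as far as the arm can. A call is refused whole if a number of a shift passes 0.05 or a number of a turn 8.59, either way. A call with a gripper value outside its range is refused whole. "gripper" is the closure, from -1 (fully open) to 1 (shut), set as the call begins (left out, the last holds). The fingers move at their own pace and stop on an object; "grip_force" is the grip in N (left out, the last holds). Time passes only in rows, so rows that do not move let the fingers close. It gives the time, the measured TCP pose, the force and the opening at its end, in the units of the state.
- robot.observe(): the state, without advancing time (a new reading comes with each control period).
- robot.grab_frame(name): name is "scene" or "top"; returns a dict with "color" (384x512x3 uint8, red, green, blue), "depth" (384x512 float32, m along the optical axis (not along the pixel's ray), 0 where there is no reading), "fx", "fy", "cx", "cy" (pixels), "R" (3x3) and "t" (3): a world point X has camera coordinates R X + t. Camera axes: x right, y down, z forward; pixel columns grow to the right and rows downward; lengths in m; the calibration is good to about 2 mm. A picture is of the moment at which its call begins.
- robot.job_done(): hands the job in, once; it reports no verdict.
The state is a dict: "time_s": time; "joint_pos": joint angles; "joint_velocities": joint speeds; "tau": joint torques, N m; "position": TCP position; "tool_rot": TCP orientation; "ft_force": force on the tool from outside, world axes, zero at the start; "moment": the same for the moment, N m; "grip_width": finger opening in m.
Only numpy, scipy, OpenCV 4.12 (cv2) and the standard library are available. Lean on these libraries where they do the work, as an engineer would, in place of code of your own. Each camera call takes 0.05 s, during which the arm holds its last target. There are 200 camera calls.

## Working session

There is one attempt and no reset: what is moved stays moved. The work goes in short steps, Python scripts to look and compute and a tool call to move; the robot and the scene stay as the last step left them, time stands still between calls to the robot, and variables do not carry over. Pictures are saved under pics/ and viewed, about 8 in all and at most 12, crops included, and the job is handed in when it is done.

Besides the shell and the picture viewer there is one more tool, called after ">>>" by a JSON object that holds its "fn" and its "kwargs". play_rows: Moves the arm, as the interface text tells. Its arguments: {"type":"object","properties":{"increments":{"type":"string"},"gripper":{"type":"number"},"grip_force":{"type":"number"}},"required":["increments"]}

```bash
mkdir -p pics; cat > h.py <<'E'
import numpy as np, cv2
from station import robot
def frame(name,save=None):
    f=robot.grab_frame(name)
    if save: cv2.imwrite('pics/'+save,f['color'][:,:,::-1])
    return f
def world(f):
    d=f['depth']; v,u=np.indices(d.shape)
    P=np.stack([(u-f['cx'])*d/f['fx'],(v-f['cy'])*d/f['fy'],d],-1)
    W=(P-np.array(f['t']))@np.array(f['R'])
    W[d==0]=np.nan
    return W
E
python3 - <<'E'
from h import *
s=robot.observe(); print(s)
for n in('scene','top'):
    f=frame(n,n+'1.png'); np.savez(n+'1.npz',W=world(f),c=f['color'])
E
```

```text
{'time_s': 0.0, 'joint_pos': array([-0.98881079,  0.5018537 , -0.4267902 ,  1.55146268,  0.22080295,
        1.13829882, -0.21030158]), 'joint_velocities': array([-0.00120697, -0.00050605,  0.0016666 , -0.00020287, -0.00107489,
        0.00054988,  0.00061593]), 'tau': array([-5.23357221e-05, -5.66575778e+01, -5.81670150e+00, -2.79123938e+01,
       -6.87858928e-02,  3.05957138e-02,  1.74231936e-04]), 'position': array([0.20358325, 0.61668318, 0.2911692 ]), 'tool_rot': array([ 1.58690900e-01,  9.87327825e-01, -9.64310192e-04, -1.87078486e-04]), 'ft_force': array([-0.63832296, -0.05686671, -0.26115173]), 'moment': array([-0.05683545,  0.04118415, -0.03459042]), 'grip_width': 0.09161779125787993}
```

View pics/scene1.png

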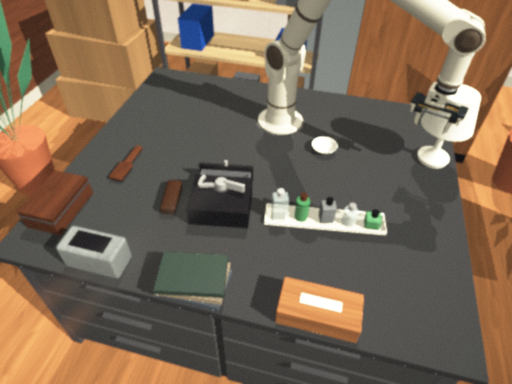

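View pics/top1.png

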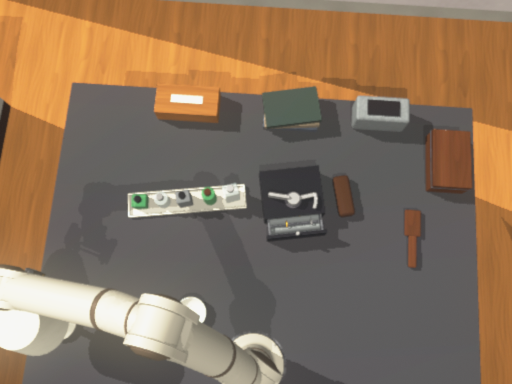

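The top view shows the box at about (292,193) with its tray open towards the robot. The hub is at (293,199), the lever points left towards the bottles, and the claw is to the right. Next I'll measure these.

```bash
python3 - <<'E'
from h import *
D=np.load('top1.npz');W=D['W'];c=D['c']
crop=cv2.resize(c[155:250,120:365],None,fx=3.2,fy=3.2,interpolation=cv2.INTER_CUBIC);cv2.imwrite('pics/crop1.png',crop[:,:,::-1])
sub=np.zeros(W.shape[:2],bool);sub[155:250,255:332]=1
z=W[...,2]
def rect(m,n):
    P=W[m][:,:2]
    r=cv2.minAreaRect((P*1000).astype(np.float32));print(n,m.sum(),r,z[m].mean(), P.mean(0))
rect(sub&(z>.078)&(z<.090),'boxtop+panel')
m=sub&(z>.095);
for p,q in zip(np.argwhere(m),W[m]): print(p,np.round(q*1000).astype(int),end=' ')
print()
for r,cc in [(168,290),(180,270),(180,315),(200,275),(210,285),(212,265),(228,300),(237,300),(237,275),(237,318),(195,342)]: print(r,cc,np.round(W[r,cc],3))
for n,u in [('c5',(230,188)),('c4',(208,193))]:
    m=np.zeros_like(sub);m[u[1]-12:u[1]+18,u[0]-11:u[0]+11]=1;m&=(z>.06);rect(m,n)
E
```

```text
boxtop+panel 2309 ((575.658447265625, -105.60795593261719), (252.1365966796875, 219.83070373535156), 9.805560111999512) 0.08383104517763065 [ 0.60102829 -0.10009852]
[167 312] [ 705 -170   96] [170 272] [684 -25  95] [170 311] [ 693 -167   96] [173 275] [673 -37  95] [181 319] [ 654 -197   96] [183 311] [ 645 -169   96] [192 264] [600  -2  96] [193 268] [591 -16 121] [193 269] [590 -19 126] [193 270] [591 -23 122] [193 271] [591 -26 125] [193 272] [592 -30 122] [193 273] [592 -34 123] [193 274] [593 -37 120] [193 275] [592 -41 125] [193 290] [598 -94 113] [193 291] [599 -98 110] [193 292] [ 596 -101  125] [193 293] [ 599 -105  112] [193 294] [ 599 -108  114] [193 295] [ 598 -112  118] [193 311] [ 607 -170   97] [193 312] [ 607 -174  100] [193 313] [ 606 -177  106] [193 314] [ 607 -181  100] [193 315] [ 605 -183  109] [194 268] [585 -16 132] [194 269] [588 -20 119] [194 270] [586 -23 130] [194 271] [587 -27 125] [194 272] [587 -30 127] [194 273] [588 -34 126] [194 274] [591 -37 114] [194 275] [587 -41 131] [194 276] [588 -44 127] [194 277] [590 -48 118] [194 278] [590 -51 123] [194 27
[... 7536 characters left out ...]
] [234 297] [ 455 -127  101] [234 298] [ 456 -131   96] 
168 290 [ 0.699 -0.091  0.086]
180 270 [ 0.649 -0.02   0.082]
180 315 [ 0.66  -0.184  0.084]
200 275 [ 0.576 -0.043  0.081]
210 285 [ 0.541 -0.081  0.087]
212 265 [ 0.53 -0.01  0.08]
228 300 [ 0.487 -0.142  0.038]
237 300 [ 0.456 -0.144  0.027]
237 275 [ 0.442 -0.051  0.079]
237 318 [ 0.464 -0.213  0.004]
195 342 [ 0.62  -0.29   0.045]
c5 226 ((595.2048950195312, 120.16675567626953), (45.28213119506836, 55.807960510253906), 19.389257431030273) 0.11153827212268146 [0.589989   0.11816876]
c4 176 ((579.8753051757812, 201.06117248535156), (48.20259094238281, 47.94157791137695), 30.18444061279297) 0.10101475234638174 [0.57604298 0.19866673]
```

View pics/crop1.png

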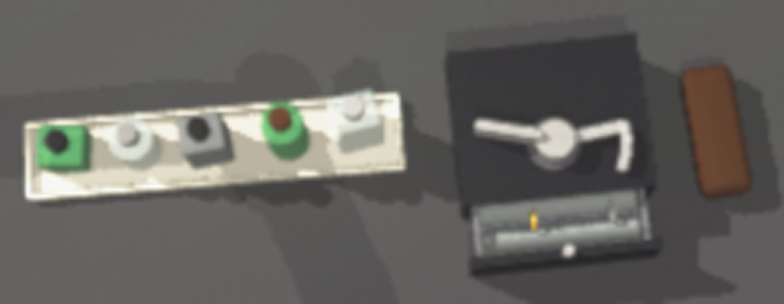

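>>> {"fn": "play_rows", "kwargs": {"increments": "0 0 0 0 0 -7; 0 0 0 0 0 -7; 0 0 0 0 0 -7; 0 0 0 0 0 -7; -0.0165 -0.041 0 0 0 0; -0.0165 -0.041 0 0 0 0; -0.0165 -0.041 0 0 0 0; -0.0165 -0.041 0 0 0 0; -0.0165 -0.041 0 0 0 0; -0.0165 -0.041 0 0 0 0; -0.0165 -0.041 0 0 0 0; -0.0165 -0.041 0 0 0 0; -0.0165 -0.041 0 0 0 0; -0.0165 -0.041 0 0 0 0; -0.0165 -0.041 0 0 0 0; 0 0 0 0 0 0", "gripper": 1}}

```text
time_s: 1.7
position: [0.4735, 0.1896, 0.2838]
tool_rot: [-0.097, 0.995, -0.005, -0.006]
ft_force: [0.5, 0.7, 0.5]
grip_width: 0.0005
```

```bash
cat >> h.py <<'E'
from scipy.spatial.transform import Rotation as Ro
HUB=np.array([.579,-.106]);YAW=np.deg2rad(9.8);BX=np.array([np.cos(YAW),np.sin(YAW)]);BY=np.array([-BX[1],BX[0]])
def to(bx,by,z,yaw=9.8):
    """tool-frame shift to reach hub-relative box coords; rz deg needed for tool x = -box x (yaw)"""
    s=robot.observe();R=Ro.from_quat(s['tool_rot']);p=np.array(s['position'])
    g=np.r_[HUB+bx*BX+by*BY,z]
    want=Ro.from_matrix(np.array([[-np.cos(np.deg2rad(yaw)),-np.sin(np.deg2rad(yaw)),0],[-np.sin(np.deg2rad(yaw)),np.cos(np.deg2rad(yaw)),0],[0,0,-1]]).T)
    rel=p[:2]-HUB
    print('t',s['time_s'],'pos',p.round(4),'box',np.round([rel@BX,rel@BY],4),'shift',R.inv().apply(g-p).round(4),'rot',np.rad2deg((R.inv()*want).as_rotvec()).round(1),'F',np.array(s['ft_force']).round(1),'w',s['grip_width'])
E
python3 -c "
from h import *
to(-.175,0,.2); print(robot.observe()['joint_pos'].round(2))"
```

```text
t 1.7 pos [0.4735 0.1896 0.2838] box [-0.0536  0.3092] shift [ 0.1275 -0.3056  0.0879] rot [-0.5 -0.7  1.3] F [0.5 0.7 0.5] w 0.0005117025745975429
[-0.11  0.26 -0.38  1.9   0.12  1.02  1.23]
```

>>> {"fn": "play_rows", "kwargs": {"increments": "0.0128 -0.031 0.006 0 0 0.1; 0.0128 -0.031 0.006 0 0 0.1; 0.0128 -0.031 0.006 0 0 0.1; 0.0128 -0.031 0.006 0 0 0.1; 0.0128 -0.031 0.006 -0.1 -0.1 0.1; 0.0128 -0.031 0.006 -0.1 -0.1 0.1; 0.0128 -0.031 0.006 -0.1 -0.1 0.1; 0.0128 -0.031 0.006 -0.1 -0.1 0.1; 0.0128 -0.031 0.006 -0.1 -0.1 0.1; 0.0128 -0.031 0.006 0 0 0.1; 0 0 0.03 0 0 0; 0 0 0.03 0 0 0; 0 0 0 0 0 0"}}

```text
time_s: 3.0
position: [0.4001, -0.1487, 0.1611]
tool_rot: [-0.087, 0.996, 0.001, -0.001]
ft_force: [-1.8, 0.7, -0.5]
grip_width: 0.0005
```

```bash
python3 -c "
from h import *
to(-.165,0,.118)"
```

```text
t 3.0 pos [ 0.4001 -0.1487  0.1611] box [-0.1835 -0.0117] shift [-0.0187  0.0115  0.0431] rot [ 0.2 -0.1  0.2] F [-1.8  0.7 -0.5] w 0.0004837806329704208
```

>>> {"fn": "play_rows", "kwargs": {"increments": "0 0.006 0.022 0 0 0; 0 0.006 0.022 0 0 0; 0 0 0 0 0 0; -0.015 0 0 0 0 0; -0.015 0 0 0 0 0; -0.012 0 0 0 0 0; -0.01 0 0 0 0 0; -0.01 0 0 0 0 0; -0.01 0 0 0 0 0; -0.01 0 0 0 0 0; 0 0 0 0 0 0"}}

```text
time_s: 4.1
position: [0.49, -0.1201, 0.1243]
tool_rot: [-0.088, 0.996, 0.001, 0.002]
ft_force: [0.6, 0.5, -0.2]
grip_width: 0.0008
```

```bash
python3 -c "
from h import *
to(-.08,0,.118); f=frame('scene','s2.png')
cv2.imwrite('pics/s2c.png',cv2.resize(f['color'][130:250,150:410,::-1],None,fx=3,fy=3,interpolation=cv2.INTER_CUBIC))"
```

```text
t 4.1 pos [ 0.49   -0.1201  0.1243] box [-0.0901  0.0012] shift [-0.0101 -0.0013  0.0064] rot [0.  0.2 0.3] F [ 0.6  0.5 -0.2] w 0.000821107217167463
```

View pics/s2c.png

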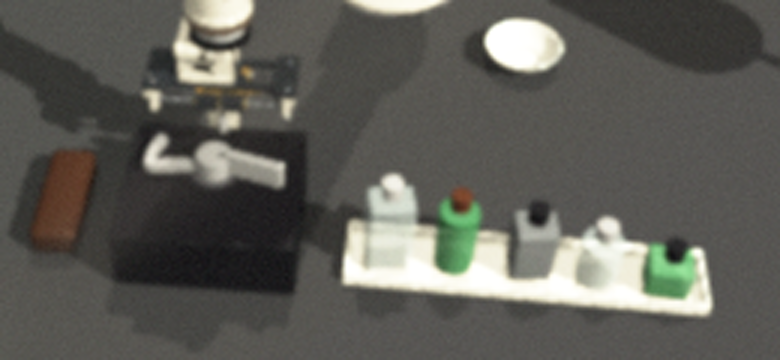

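The tray is nearly home, with the fingers touching its panel at (228,120). I'll continue in small steps until the force rises.

>>> {"fn": "play_rows", "kwargs": {"increments": "-0.005 0 0 0 0 0; -0.005 0 0 0 0 0; -0.004 0 0 0 0 0; -0.004 0 0 0 0 0"}}

```text
time_s: 4.55
position: [0.5025, -0.118, 0.1234]
tool_rot: [-0.087, 0.996, 0.001, -0.004]
ft_force: [-16.6, -3.0, 12.0]
grip_width: 0.0001
```

```bash
python3 -c "
from h import *
to(-.08,0,.118)"
```

```text
t 4.55 pos [ 0.5025 -0.118   0.1234] box [-0.0774  0.0012] shift [ 0.0026 -0.0012  0.0054] rot [ 0.1 -0.5  0.2] F [-16.6  -3.   12. ] w 6.89738138108231e-05
```

>>> {"fn": "play_rows", "kwargs": {"increments": "0 0 0 0 0 0; 0 0 0 0 0 0; 0 0 0 0 0 0; 0.015 0 0 0 0 0; 0.02 0 0 0 0 0; 0 0 -0.03 0 0 0; 0 0 -0.03 0 0 0; 0 0.02 -0.02 0 0 0; 0 0.03 0 0 0 0; 0 0.03 0 0 0 0; 0 0 0 0 0 0"}}

```text
time_s: 5.65
position: [0.4593, -0.0436, 0.2093]
tool_rot: [-0.086, 0.996, 0.0, 0.003]
ft_force: [-0.6, 0.4, -0.7]
grip_width: 0.0001
```

```bash
python3 -c "
from h import *
to(-.025,.078,.161)
f=frame('top'); 
cv2.imwrite('pics/t3c.png',cv2.resize(f['color'][155:250,190:370,::-1],None,fx=4,fy=4,interpolation=cv2.INTER_CUBIC))
W=world(f);z=W[...,2];m=np.zeros(z.shape,bool);m[205:240,285:310]=1;m&=(z>.096)&(z<.112)
for q in W[m]: r=q[:2]-HUB;print(np.round([r@BX,r@BY,q[2]],3),end=' ')"
```

```text
t 5.65 pos [ 0.4593 -0.0436  0.2093] box [-0.1074  0.0819] shift [-0.0821 -0.004   0.0488] rot [0.  0.3 0.1] F [-0.6  0.4 -0.7] w 0.00013326404364542507
```

View pics/t3c.png

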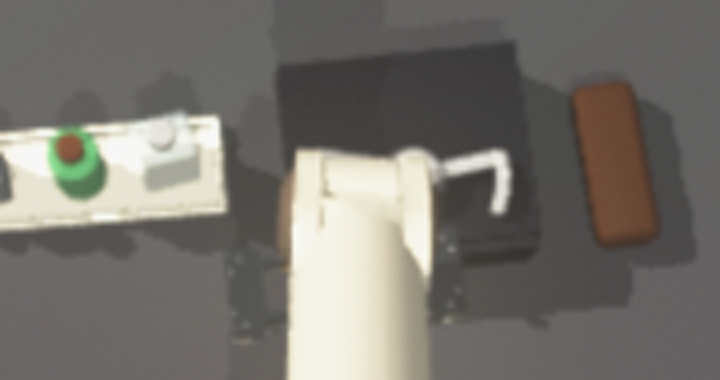

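The tray panel is flush with the box front at (495,248), and the latch is still open with its claw at (500,190). Next I'll go in behind the lever.

>>> {"fn": "play_rows", "kwargs": {"increments": "-0.03 -0.002 0 0 0 0; -0.03 -0.002 0 0 0 0; -0.01 0 0.02 0 0 0; 0 0 0.025 0 0 0; 0 0 0 0 0 0"}}

```text
time_s: 6.2
position: [0.5355, -0.0426, 0.1648]
tool_rot: [-0.083, 0.997, -0.002, 0.007]
ft_force: [-1.0, 0.5, -0.2]
grip_width: 0.0005
```

```bash
python3 -c "
from h import *
to(.0046,.078,.161)"
```

```text
t 6.2 pos [ 0.5355 -0.0426  0.1648] box [-0.032   0.0699] shift [-0.0366  0.0083  0.0042] rot [-0.3  0.7 -0.2] F [-1.   0.5 -0.2] w 0.0005100334760322361
```

>>> {"fn": "play_rows", "kwargs": {"increments": "-0.015 0.004 0.002 0 0 0; -0.012 0.004 0 0 0 0; -0.01 0 0 0 0 0; -0.01 -0.002 0 0 0 0; -0.01 -0.003 0 0 0 0"}}

```text
time_s: 6.7
position: [0.5864, -0.0336, 0.1636]
tool_rot: [-0.081, 0.997, -0.002, -0.002]
ft_force: [-11.1, -0.6, 6.0]
grip_width: 0.0006
```

```bash
python3 -c "
from h import *
to(.041,.058,.161)"
```

```text
t 6.7 pos [ 0.5864 -0.0336  0.1636] box [0.0196 0.0701] shift [-0.0215 -0.0119  0.0026] rot [-0.3 -0.3 -0.5] F [-11.1  -0.6   6. ] w 0.0005578288867056987
```

>>> {"fn": "play_rows", "kwargs": {"increments": "-0.009 -0.004 0 0 0 0; -0.009 -0.005 0 0 0 0; -0.008 -0.006 0 0 0 0; -0.006 -0.007 0 0 0 0"}}

```text
time_s: 7.1
position: [0.6147, -0.0496, 0.1636]
tool_rot: [-0.081, 0.997, -0.001, -0.013]
ft_force: [-1.6, 1.6, -0.7]
grip_width: 0.0008
```

```bash
python3 -c "
from h import *
to(.05,.045,.161)"
```

```text
t 7.1 pos [ 0.6147 -0.0496  0.1636] box [0.0448 0.0495] shift [-0.0053 -0.0045  0.0025] rot [-0.  -1.4 -0.5] F [-1.6  1.6 -0.7] w 0.000756745165325402
```

>>> {"fn": "play_rows", "kwargs": {"increments": "-0.004 -0.006 0 0 0 0; -0.002 -0.006 0 0 0 0; 0 0 0 0 0 0"}}

```text
time_s: 7.4
position: [0.6258, -0.0636, 0.165]
tool_rot: [-0.08, 0.997, -0.002, -0.01]
ft_force: [0.3, -0.9, 0.4]
grip_width: 0.0001
```

```bash
python3 -c "
from h import *
to(.05,.07,.2)
f=frame('scene'); 
cv2.imwrite('pics/s4c.png',cv2.resize(f['color'][130:250,150:410,::-1],None,fx=3,fy=3,interpolation=cv2.INTER_CUBIC))"
```

```text
t 7.4 pos [ 0.6258 -0.0636  0.165 ] box [0.0534 0.0338] shift [ 0.0044  0.0361 -0.035 ] rot [-0.1 -1.2 -0.6] F [ 0.3 -0.9  0.4] w 0.00011410743324367136
```

View pics/s4c.png

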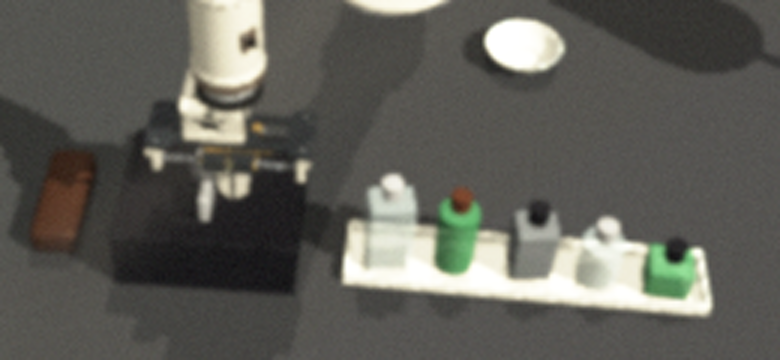

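The lever at (205,200) now points to the back of the box, so it has snapped to locked. I'll move aside, lift and retreat so I can check it.

>>> {"fn": "play_rows", "kwargs": {"increments": "0 0.01 0 0 0 0; 0 0.01 -0.02 0 0 0; 0 0 -0.04 0 0 0; 0 0 -0.04 0 0 0; 0 0 -0.04 0 0 0; 0 0.04 0 0 0 0; 0 0.04 0 0 0 0; 0 0.04 0 0 0 0; 0 0.04 0 0 0 0; 0 0.04 0 0 0 0; 0 0.04 0 0 0 0; 0 0.04 0 0 0 0; 0 0 0 0 0 0; 0 0 0 0 0 0"}}

```text
time_s: 8.85
position: [0.5702, 0.2596, 0.3128]
tool_rot: [-0.086, 0.996, 0.001, -0.008]
ft_force: [0.4, -0.7, 0.0]
grip_width: 0.0004
```

```bash
python3 -c "
from h import *
to(.05,.07,.2)
f=frame('top'); 
cv2.imwrite('pics/t5c.png',cv2.resize(f['color'][155:250,190:370,::-1],None,fx=4,fy=4,interpolation=cv2.INTER_CUBIC))
W=world(f);z=W[...,2]
def b(q): r=q[...,:2]-HUB; return r@BX, r@BY
x,y=b(W)
m=(z>.117)&(z<.13)&(x>.025)&(x<.1)&(abs(y)<.05);p=np.polyfit(x[m],y[m],1);print('lever',m.sum(),'angle off box x deg',np.rad2deg(np.arctan(p[0])),y[m].mean(),x[m].max())
m=(z>.094)&(z<.112)&(x<-.04)&(x>-.15)&(abs(y)<.07)
print(np.round(np.c_[x[m],y[m],z[m]],3).tolist())
m=(z>.075)&(z<.09)&(x<-.05)&(x>-.15)&(abs(y)<.1);print('front edge',np.percentile(x[m],[1,3,5]))"
```

```text
t 8.85 pos [0.5702 0.2596 0.3128] box [0.0536 0.3618] shift [ 0.0021 -0.2923  0.1116] rot [ 0.3 -0.9  0.1] F [ 0.4 -0.7  0. ] w 0.00040261348512980977
lever 58 angle off box x deg 0.5875384423970037 0.001328887462481447 0.08737182803857259
[[-0.04, -0.01, 0.1], [-0.04, -0.014, 0.098], [-0.04, -0.018, 0.097], [-0.041, -0.021, 0.098], [-0.044, -0.014, 0.098], [-0.045, -0.017, 0.101], [-0.045, -0.021, 0.098], [-0.048, -0.06, 0.096], [-0.049, -0.016, 0.106], [-0.049, -0.02, 0.101], [-0.051, -0.022, 0.109], [-0.049, -0.027, 0.097], [-0.042, 0.065, 0.095], [-0.052, -0.016, 0.101], [-0.052, -0.019, 0.101], [-0.052, -0.024, 0.096], [-0.053, -0.027, 0.1], [-0.055, -0.016, 0.097], [-0.055, -0.023, 0.095], [-0.056, -0.026, 0.1], [-0.06, -0.018, 0.102], [-0.059, -0.022, 0.098], [-0.06, -0.026, 0.1], [-0.062, -0.028, 0.107], [-0.061, 0.003, 0.101], [-0.061, -0.0, 0.102], [-0.062, -0.004, 0.102], [-0.063, -0.022, 0.099], [-0.064, -0.025, 0.103], [-0.064, -0.029, 0.102], [-0.066, -0.031, 0.107], [-0.064, 0.003, 0.097], [-0.065, -0.0, 0.1], [-0.065, -0.003, 0.101], [-0.067, -0.021, 0.102], [-0.067, 
[... 553 characters left out ...]
076, -0.002, 0.105], [-0.076, -0.006, 0.099], [-0.078, -0.009, 0.108], [-0.077, -0.017, 0.099], [-0.077, -0.021, 0.094], [-0.079, -0.023, 0.104], [-0.078, -0.027, 0.099], [-0.078, -0.031, 0.098], [-0.077, 0.019, 0.102], [-0.078, 0.012, 0.1], [-0.078, 0.009, 0.099], [-0.079, 0.005, 0.103], [-0.079, 0.002, 0.101], [-0.08, -0.001, 0.106], [-0.08, -0.005, 0.103], [-0.081, -0.009, 0.104], [-0.08, -0.013, 0.099], [-0.08, -0.016, 0.098], [-0.081, -0.02, 0.096], [-0.082, 0.02, 0.106], [-0.081, 0.016, 0.101], [-0.082, 0.013, 0.101], [-0.082, 0.009, 0.099], [-0.082, 0.006, 0.102], [-0.084, 0.003, 0.106], [-0.083, -0.001, 0.104], [-0.083, -0.005, 0.097]]
front edge [-0.07091907 -0.07026345 -0.06994652]
```

View pics/t5c.png

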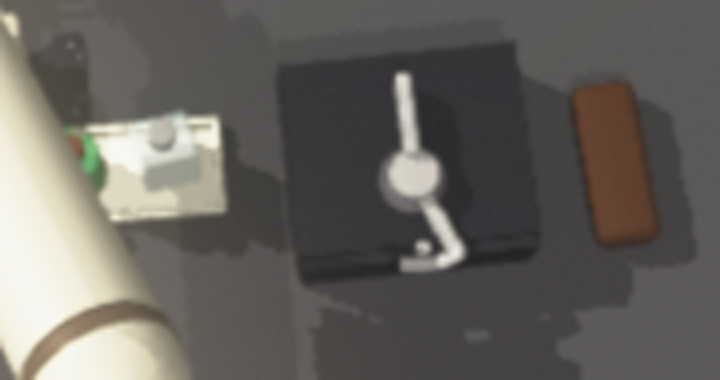

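The lever at (403,110) points straight back, and the claw at (425,265) sits in front of the stud at (423,245). The tray is home and the arm is clear, so I'm handing in.

```bash
python3 -c "
from h import *
print(robot.job_done())"
```

```text
the job is handed in; nothing more can be done
None
```

The valet box is shut and the job is handed in; the arm's clock was at about 9 s of the 43 s allowed.

I pushed the ring tray home with the closed fingers until the force rose to about 17 N. I then swept the lever clockwise past its detent, and it snapped on by itself.

**Last checks (top view after retreating):**
- **Lever:** it lies 0.6° off the box's +x axis, which is the locked direction within measuring error.
- **Tray:** the stud is about 65 mm in front of the hub (66 mm when fully home), and the panel face is at about 71 mm (72 mm when home).
- **Claw:** it sits in front of the stud.
- **Bystanders:** the bottles looked upright and in place in the scene view just after the lever snapped. In the last view the arm covered most of them, but the tallest bottle and the glasses case looked unmoved. I did not measure the bystanders again or check the hairbrush after the first picture; the arm stayed well away from it.
- **Arm:** it is clear of everything, with the fingertips about 0.25 m above the dresser.

No check failed. The first calls overshot or lagged by up to about 2 cm, and I corrected that on the way.

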